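Closing check of the coffee shelf

ROBOT

A 6-joint arm with a two-finger parallel gripper is mounted at the origin on the work surface. World frame = base frame: x ahead of the robot, y to its left, z up, the work surface at z = 0. Lengths are in m, angles in rad, forces in N, time in s.
With the tool pointing down it reaches from about 0.225 to 0.875 m from the base axis. Payload 3.4 kg.
Tool frame: the origin (TCP) lies between the finger pads, 19 mm behind the fingertips; this is the grasp point; z points along the fingers, y is the line along which they close (so a half turn about z gives the same grasp; the last joint's range is limited). The gripper opens to 85 mm and grips with 20 to 120 N. Pads are 22 mm wide; open, the fingers measure 114 mm over their backs; the gripper's body (76 mm by 85 mm) begins 54 mm behind the grasp point. The pads swing forward as they close: fully open they stand 13 mm farther back than shut.
Start: joints at [1.063, 0.276, 1.505, -0, 1.361, -0.121], TCP at [0.217, 0.533, 0.25] pointing down, gripper open.
Joint ranges: [-2.89, 2.89], [-0.75, 2.08], [0.22, 2.7], [-1.18, 4.32], [0.11, 2.71], [-2.7, 2.7]. Speed limits (rad/s): [2.57, 2.57, 3.14, 3.14, 3.14, 3.14].

INTERFACE

Orientations are given as a unit quaternion [w, x, y, z].
In Python, from rig import readout, imaging, manip gives the robot as it stands. The module is installed in compiled form; this text tells all that it offers.
- The arm moves only by the tool servo_tool, never from a script. Its argument "moves" is a list of rows, each an object with "dp": the shift along the tool's x, y, z in units of 0.2 m (1.0 is 0.2 m), a list of three; "delta_rot": the turn, a rotation vector about the tool's x, y, z in units of 0.1 rad (1.0 is 0.1 rad), a list of three; "fingers": the opening, from 0 (shut) to 1 (fully open). In form: [{"dp": [dx, dy, dz], "delta_rot": [wx, wy, wz], "fingers": fingers}, ...]. A call has 1 to 5 rows; each row shifts and turns the commanded pose from where the row before left it, along the tool's axes as they then stand; what a row does not reach is not made up. A row lasts 1/10 s, in which the tool goes at most 50 mm and 8.59 degrees, less where a joint would pass 70% of its speed; a pose out of reach is approached as far as the arm can. A call with a number of a shift or a turn outside -1 to 1 is refused whole. A call with a gripper value outside its range is refused whole. The fingers move at their own pace and stop on an object; "force" is the grip in N (left out, the last holds). Time passes only in rows, so rows that do not move let the fingers close. It gives the time, the measured TCP pose, the force, the opening and the grip force at its end, in the units of the state.
- readout.get_state(): the state, without advancing time (a new reading comes with each control period).
- imaging.get_image(name): name is "scene" or "top"; returns (picture, depth): 480x640x3 uint8, red, green, blue; 480x640 float32, m along the optical axis (not along the pixel's ray), 0 where there is no reading.
- imaging.calibration(name): a dict with "intrinsics" (3x3 intrinsics, pixels), "R" (3x3) and "t" (3): a world point X has camera coordinates R X + t. Camera axes: x right, y down, z forward; pixel columns grow to the right and rows downward; lengths in m; the calibration is good to about 2 mm. A picture is of the moment at which its call begins. calibration takes no time and is no camera call.
- manip.sign_off(): hands the job in; it is judged then, once.
The state is a dict: "clock": time; "qpos": joint angles; "qd": joint speeds; "effort": joint torques, N m; "position": TCP position; "ee_rot": TCP orientation; "contact_force": force on the tool from outside, world axes, zero at the start; "moment": the same for the moment, N m; "width": finger opening in m; "gripper_force": force on a finger pad.
Only numpy, scipy, OpenCV 4.12 (cv2) and the standard library are available. Lean on these libraries where they do the work, as an engineer would, in place of code of your own. Each camera call takes 0.05 s, during which the arm holds its last target. There are 200 camera calls.

TASK

Make the closing check of the coffee shelf by pointing from above: first hold your fingertips a finger's breadth above the lid of the larger coffee jar for two seconds, without touching the jar. Then push the raised top of the push-top dispenser gently all the way down so that it is shut, come off it, and confirm it by pointing at the shut top in the same way for two seconds. Pick nothing up, and leave everything on the shelf standing where it is.

Things in the scene. Friction and masses are not known exactly. Their poses are not given: they have to be found in the camera images.
- crates: Two grey plastic crates, each 600 x 420 x 400 mm, on their long sides and stacked on the floor, mouths away from the robot; the flat top (600 mm along y, 420 mm along x) is the shelf, 44 mm above the surface on which the robot stands, with a 6 mm rim along the far edge. Origin: centre of the stack's underside, 794 mm below the shelf. Fixed.
- coffee_jar: The larger of two round glass jars with red screw lids and a paper label band: 90 mm diameter, 165 mm tall, lid 81 mm across. Loose. Origin: centre of its underside, z up. Only to be pointed at, not touched.
- coffee_jar_lid (a point): Centre of the upper face of the larger jar's lid, 165 mm above the shelf; z up.
- dispenser: White plastic push-top dispenser canister near the robot-side edge of the shelf: 72 mm diameter, shoulder narrowing to a 50 mm collar whose top is 108 mm above the shelf, and on a 28 mm stem above it the push-top. Loose, 0.25 to 0.5 kg. Origin: centre of its underside, z up.
- dispenser_top (a point): Centre of the upper face of the dispenser's push-top, a round white button 42 mm across and 12 mm thick on the canister's axis; it is about 134 mm above the shelf when raised and 120 mm when shut; z up. It moves with the top.
- push_top (a joint): Travel of the dispenser's push-top in m, straight down: 0 fully raised (open), 0.014 fully down on the collar (shut). It starts between 0 and 0.003. It slides with about 3 N of friction, has no spring, stays where it is left, and stops hard at the bottom; a push of 6 to 10 N shuts it.
- canister: White plastic storage canister with a flat screw lid and no push-top: 75 mm diameter, 118 mm tall. Loose. Origin: centre of its underside. Leave it alone.
- small_jar: The smaller glass jar with a red lid: 66 mm diameter, 110 mm tall. Loose. Origin: centre of its underside. Leave it alone.
- mug: Stainless mug, 80 mm diameter, 90 mm tall, open on top, one handle on its own +y side. Loose. Origin: centre of its underside. Leave it alone.
- tumbler: Stainless cup without a handle, 72 mm diameter, 85 mm tall, open on top. Loose. Origin: centre of its underside. Leave it alone.
- bowl: Small white ceramic bowl, 110 mm diameter, 48 mm tall. Loose. Origin: centre of its underside. Leave it alone.
- spoon_rest: Black plastic spoon rest: round dish 84 mm across at its own -y end and a 36 mm wide trough to +y, about 187 mm long and 14 mm tall. Loose. Origin: on its underside, 92 mm from the dish's end. Leave it alone.

How it is judged:
On the way, in this order (a step that is already met when the one before it is completed fails the run):
1. the fingertips dwell just above the larger jar's lid, pointing down, for 1.5 s (horizontal distance between the grasp point and coffee_jar_lid below 0.03 m and z of the grasp point in the frame of coffee_jar_lid between 0.022 and 0.07 m and angle between the grasp point's own z axis and vertical above 2.25 rad and not (contact force between any of the fingers, the arm and coffee_jar above 0.1 N)), for 1.5 s.
2. the fingers push the dispenser's top down until it is shut (value of joint push_top above 0.012 m and contact force between the fingers and dispenser above 0.2 N), for 0.02 s.
3. off the dispenser again, the fingertips dwell just above its shut top, pointing down, for 1.5 s (horizontal distance between the grasp point and dispenser_top below 0.02 m and z of the grasp point in the frame of dispenser_top between 0.022 and 0.07 m and angle between the grasp point's own z axis and vertical above 2.25 rad and value of joint push_top above 0.012 m and not (contact force between any of the fingers, the arm and dispenser above 0.1 N)), for 1.5 s.
At the end, for the whole second after the job is handed in: The push-top is within 2 mm of fully down; dispenser upright, at rest and within 10 mm of its start, larger jar within 10 mm, all other things within 15 mm, all at rest. Pointing: TCP 22 to 70 mm above the face, within 30 mm (jar) or 20 mm (top) of its centre, tool within 50 degrees of down (value of joint push_top above 0.012 m and distance of each of dispenser, coffee_jar from where it was at the start of the episode below 0.01 m and linear speed of each of dispenser, coffee_jar, canister, spoon_rest, small_jar, mug, bowl, tumbler below 0.01 m/s and angle between dispenser's own z axis and vertical below 0.05 rad and distance of each of canister, spoon_rest, small_jar, mug, bowl, tumbler from where it was at the start of the episode below 0.015 m); the robot touches nothing.
It fails at once if the robot touches the larger coffee jar (contact force between any of the fingers, the arm and coffee_jar above 0.5 N).
It fails at once if the dispenser is lifted, carried, shoved more than 10 mm or tipped (distance of dispenser from where it was at the start of the episode above 0.01 m or angle between dispenser's own z axis and vertical above 0.15 rad).
It fails at once if the dispenser is hit or pushed harder than 80 N (contact force between the fingers and dispenser above 80 N).
It fails at once if another thing on the shelf is moved more than 15 mm (distance of any of canister, spoon_rest, small_jar, mug, bowl, tumbler from where it was at the start of the episode above 0.015 m).
It also fails if it takes over 42 s, if anything falls off the work surface, if the arm or the gripper's body presses on something with over 40 N, if the wrist force passes 120 N, or if a joint passes its speed limit or range.

## Working session

There is one attempt and no reset: what is moved stays moved. The work goes in short steps, Python scripts to look and compute and a tool call to move; the robot and the scene stay as the last step left them, time stands still between calls to the robot, and variables do not carry over. Pictures are saved under pics/ and viewed, at most 10 in all, crops included, and the job is handed in when it is done.

Besides the shell and the picture viewer there is one more tool, called after "Emit:" by a JSON object that holds its "fn" and its "kwargs", one argument or row to a line. servo_tool: Moves the arm, as the interface text tells. Its arguments: {"type":"object","properties":{"moves":{"type":"array"},"force":{"type":"number"}},"required":["moves"]}

```bash
mkdir -p pics
python3 - <<'E'
from rig import readout, imaging
import cv2, numpy as np
s=readout.get_state(); print({k:np.round(v,3).tolist() for k,v in s.items()})
for n in("scene","top"):
    p,d=imaging.get_image(n); c=imaging.calibration(n); np.savez(n+".npz",p=p,d=d,**c)
    cv2.imwrite(f"pics/{n}0.png",p[:,:,::-1]); print(n,c["R"].round(3).tolist(),c["t"].round(3), -c["R"].T@c["t"])
E
```

```text
{'clock': 0.0, 'qpos': [1.063, 0.277, 1.506, 0.0, 1.361, -0.121], 'qd': [0.001, 0.002, -0.002, 0.0, 0.0, -0.001], 'effort': [-0.002, -41.677, -24.581, -0.0, 0.011, -0.0], 'position': [0.217, 0.532, 0.249], 'ee_rot': [-0.0, 0.192, 0.981, -0.001], 'contact_force': [0.239, -0.048, 0.407], 'moment': [-0.004, -0.005, 0.033], 'gripper_force': 0.0, 'width': 0.085}
scene [[0.054, 0.999, -0.004], [0.661, -0.039, -0.749], [-0.748, 0.038, -0.662]] [-0.028 -0.575  1.554] [ 1.54478585 -0.05351383  0.59792628]
top [[-0.019, -1.0, -0.023], [-0.992, 0.022, -0.124], [0.125, 0.021, -0.992]] [0.033 0.555 1.593] [ 0.35205525 -0.01168537  1.64994724]
```

View pics/scene0.png

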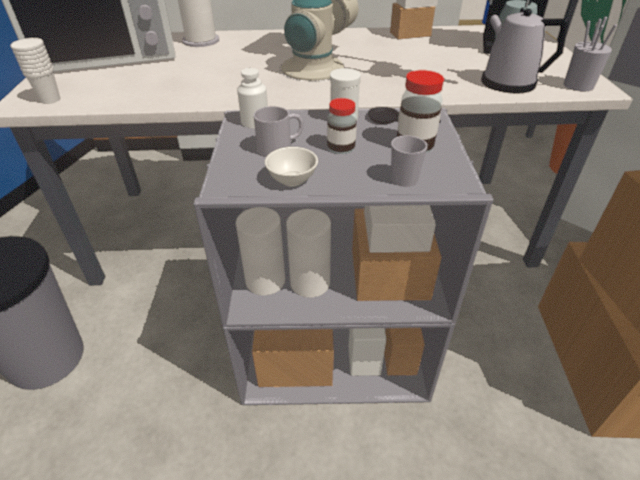

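View pics/top0.png

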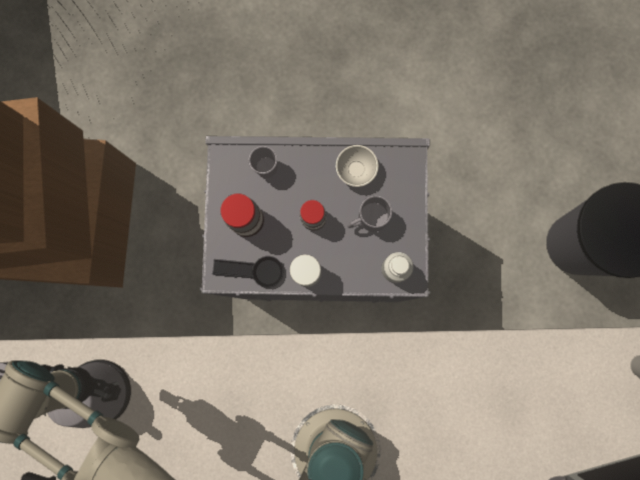

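The top view shows the larger red lid at about (239,211), the small red lid at (313,211), and the dispenser at (398,265), with the plain canister at (305,269). The scene view shows the larger jar's lid at (424,82) and the dispenser at (252,98), its top at (250,76).

```bash
cat > h.py <<'E'
import numpy as np, cv2
def load(n): return np.load(n+".npz")
def world(z,u,v,d): # d: optical depth
    K,R,t=z["intrinsics"],z["R"],z["t"]; r=np.linalg.inv(K)@np.array([u,v,1.]); return R.T@(r*d-t)
def plane(z,u,v,h):
    K,R,t=z["intrinsics"],z["R"],z["t"]; r=R.T@np.linalg.inv(K)@np.array([u,v,1.]); c=-R.T@t; return c+r*(h-c[2])/r[2]
def cloud(z):
    v,u=np.mgrid[:480,:640]; d=z["d"]; K=z["intrinsics"]
    r=np.linalg.inv(K)@np.stack([u.ravel(),v.ravel(),np.ones(u.size)]); P=(z["R"].T@(r*d.ravel()-z["t"][:,None])).T
    P[d.ravel()==0]=np.nan
    return P.reshape(480,640,3)
E
python3 - <<'E'
from h import *
def red(p):
    h=cv2.cvtColor(p,cv2.COLOR_RGB2HSV); return ((h[...,0]<8)|(h[...,0]>172))&(h[...,1]>170)&(h[...,2]>80)
for n in("top","scene"):
    z=load(n); P=cloud(z); m=red(z["p"]).astype(np.uint8)
    k,l,st,c=cv2.connectedComponentsWithStats(m)
    for i in range(1,k):
        if st[i,4]>100:
            Q=P[l==i]; hi=np.nanpercentile(Q[:,2],90); T=Q[abs(Q[:,2]-hi)<.008]
            print(n,"red",c[i].round(1),st[i],"plane.209",plane(z,*c[i],.209).round(4),"cloud mid",((np.nanmin(T,0)+np.nanmax(T,0))/2).round(4),hi.round(4))
    # everything in shelf: points by height
    S=(P[...,0]>.3)&(P[...,0]<.95)&(abs(P[...,1])<.4)
    m=(S&(P[...,2]>.085)&(P[...,2]<.3)).astype(np.uint8)
    k,l,st,c=cv2.connectedComponentsWithStats(m)
    for i in range(1,k):
        if st[i,4]>60:
            Q=P[l==i]; hi=np.percentile(Q[:,2],95); T=Q[Q[:,2]>hi-.01]
            print(n,"obj",c[i].round(1),st[i,4],"top z",hi.round(3),"mid",((T.min(0)+T.max(0))/2).round(3),"ext",np.ptp(T,axis=0).round(3))
z=load("top"); 
cv2.imwrite("pics/d.png",cv2.resize(z["p"][235:300,365:430,::-1],None,fx=8,fy=8,interpolation=cv2.INTER_NEAREST))
P=cloud(z); print((P[250:284:2,384:414:2,2]*1000).round(0))
E
```

```text
top red [237.4 210.3] [222 195  32  32 793] plane.209 [0.5993 0.2204 0.209 ] cloud mid [0.5988 0.2203 0.2125] 0.2134
top red [311.9 211.7] [302 201  21  22 371] plane.209 [0.5918 0.0431 0.209 ] cloud mid [0.6013 0.0451 0.1572] 0.1585
top obj [356.6 162.9] 281 top z 0.097 mid [ 0.731 -0.069  0.095] ext [0.107 0.109 0.015]
top obj [261.8 158.2] 339 top z 0.132 mid [0.743 0.169 0.129] ext [0.071 0.069 0.014]
top obj [240.7 213.8] 1323 top z 0.214 mid [0.601 0.223 0.212] ext [0.081 0.08  0.016]
top obj [371.5 212.7] 362 top z 0.137 mid [ 0.604 -0.105  0.136] ext [0.079 0.088 0.017]
top obj [312.1 213.8] 607 top z 0.159 mid [0.602 0.046 0.156] ext [0.058 0.057 0.014]
top obj [397.1 266.5] 705 top z 0.18 mid [ 0.464 -0.163  0.178] ext [0.041 0.041 0.016]
top obj [304.6 269.6] 762 top z 0.167 mid [0.46  0.067 0.165] ext [0.073 0.073 0.016]
scene red [426.1  80.8] [407  71  36  23 584] plane.209 [0.6293 0.2167 0.209 ] cloud mid [0.6088 0.2178 0.2057] 0.2092
scene red [342.7 105.8] [330  99  25  16 289] plane.209 [0.7342 0.0317 0.209 ] cloud mid [0.6084 0.0431 0.1507] 0.1543
scene obj [263.5 
[... 1004 characters left out ...]
. 177. 180. 175. 178. 177. 173. 180. 179. 172. 138.
  136.]
 [137. 146. 140. 154. 175. 177. 180. 175. 177. 171. 176. 181. 150. 140.
  134.]
 [133. 138. 143. 150. 147. 182. 174. 173. 180. 184. 175. 182. 144. 141.
   43.]
 [114. 136. 139. 137. 150. 155. 175. 179. 174. 171. 172. 153. 143. 127.
   46.]
 [ 99. 128. 135. 144. 152. 151. 154. 152. 150. 149. 143. 144. 137. 128.
   40.]
 [ 65. 100. 133. 139. 145. 143. 146. 143. 145. 142. 149. 136. 129.  46.
   40.]
 [ 48.  66. 101. 129. 129. 140. 142. 143. 139. 133. 138.  48.  40.  41.
   43.]
 [ 43.  41.  54.  82. 109. 128. 132. 133. 133. 124.  51.  45.  36.  45.
   46.]
 [ 39.  47.  46.  42.  49.  51.  52.  39.  47.  40.  44.  45.  45.  52.
   44.]]
```

View pics/d.png

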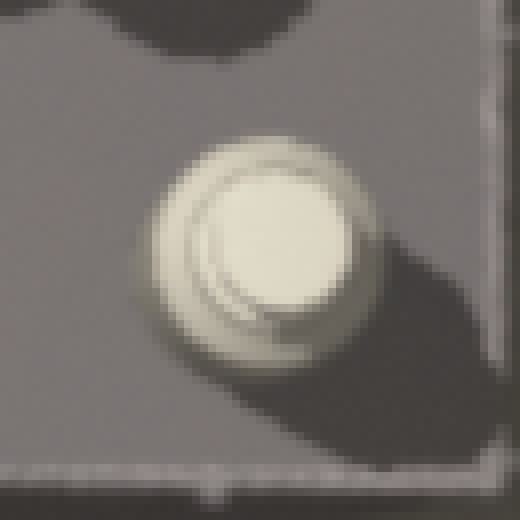

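The crop shows the raised push-top as a bright disc centred at crop (281,240), which is image (400,265) and about (0.465, -0.163) in the world. The jar lid is at about (0.602, 0.221). I'll go up 40 mm with the fingers shut, then across to the jar.

Emit:
{"fn": "servo_tool", "kwargs": {
  "moves": [
    {"dp": [0, 0, -0.1], "delta_rot": [0, 0, 0], "fingers": 0},
    {"dp": [0, 0, -0.1], "delta_rot": [0, 0, 0], "fingers": 0},
    {"dp": [-0.15, -0.045, 0], "delta_rot": [0, 0, 0], "fingers": 0},
    {"dp": [-0.15, -0.045, 0], "delta_rot": [0, 0, 0], "fingers": 0},
    {"dp": [-0.15, -0.045, 0], "delta_rot": [0, 0, 0], "fingers": 0}
  ]
}}

```text
clock: 0.6
position: [0.2905, 0.4729, 0.2898]
ee_rot: [-0.0, 0.192, 0.981, -0.0]
contact_force: [0.2, 0.5, 0.4]
width: 0.0121
gripper_force: 0.0
```

Emit:
{"fn": "servo_tool", "kwargs": {
  "moves": [
    {"dp": [-0.15, -0.045, 0], "delta_rot": [0, 0, 0], "fingers": 0},
    {"dp": [-0.15, -0.045, 0], "delta_rot": [0, 0, 0], "fingers": 0},
    {"dp": [-0.15, -0.045, 0], "delta_rot": [0, 0, 0], "fingers": 0},
    {"dp": [-0.15, -0.045, 0], "delta_rot": [0, 0, 0], "fingers": 0},
    {"dp": [-0.15, -0.045, 0], "delta_rot": [0, 0, 0], "fingers": 0}
  ]
}}

```text
clock: 1.1
position: [0.4127, 0.3742, 0.2896]
ee_rot: [-0.0, 0.192, 0.981, -0.0]
contact_force: [0.1, -0.4, -0.1]
width: -0.0
gripper_force: 0.0
```

Emit:
{"fn": "servo_tool", "kwargs": {
  "moves": [
    {"dp": [-0.15, -0.045, 0], "delta_rot": [0, 0, 0], "fingers": 0},
    {"dp": [-0.15, -0.045, 0], "delta_rot": [0, 0, 0], "fingers": 0},
    {"dp": [-0.15, -0.045, 0], "delta_rot": [0, 0, 0], "fingers": 0},
    {"dp": [-0.15, -0.045, 0], "delta_rot": [0, 0, 0], "fingers": 0},
    {"dp": [0, 0, 0], "delta_rot": [0, 0, 0], "fingers": 0}
  ]
}}

```text
clock: 1.6
position: [0.5124, 0.2941, 0.2891]
ee_rot: [0.001, 0.194, 0.981, -0.001]
contact_force: [-0.2, -0.1, 0.6]
width: 0.0001
gripper_force: 0.0
```

Emit:
{"fn": "servo_tool", "kwargs": {
  "moves": [
    {"dp": [-0.14, -0.04, 0], "delta_rot": [0, 0, 0], "fingers": 0},
    {"dp": [-0.14, -0.04, 0], "delta_rot": [0, 0, 0], "fingers": 0},
    {"dp": [-0.14, -0.04, 0], "delta_rot": [0, 0, 0], "fingers": 0},
    {"dp": [-0.14, -0.04, 0], "delta_rot": [0, 0, 0], "fingers": 0},
    {"dp": [0, 0, 0], "delta_rot": [0, 0, 0], "fingers": 0}
  ]
}}

```text
clock: 2.1
position: [0.6034, 0.2229, 0.2889]
ee_rot: [0.0, 0.194, 0.981, -0.001]
contact_force: [-0.8, -0.0, -0.0]
width: 0.0
gripper_force: 0.0
```

Emit:
{"fn": "servo_tool", "kwargs": {
  "moves": [
    {"dp": [0, 0, 0.06], "delta_rot": [0, 0, 0], "fingers": 0},
    {"dp": [0, 0, 0.06], "delta_rot": [0, 0, 0], "fingers": 0},
    {"dp": [0, 0, 0.06], "delta_rot": [0, 0, 0], "fingers": 0},
    {"dp": [0, 0, 0], "delta_rot": [0, 0, 0], "fingers": 0},
    {"dp": [0, 0, 0], "delta_rot": [0, 0, 0], "fingers": 0}
  ]
}}

```text
clock: 2.6
position: [0.6005, 0.2253, 0.2535]
ee_rot: [-0.001, 0.192, 0.981, -0.0]
contact_force: [0.3, 0.7, -0.3]
width: -0.0002
gripper_force: 0.0
```

Run:
```python
from rig import imaging
import cv2, numpy as np
a=[imaging.get_image(n)[0] for n in("top","scene")]
cv2.imwrite("pics/c1.png",np.hstack([cv2.resize(a[0][120:320,190:440],(400,320)),cv2.resize(a[1][20:220,200:450],(400,320))])[:,:,::-1])
```

```text
(no output)
```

View pics/c1.png

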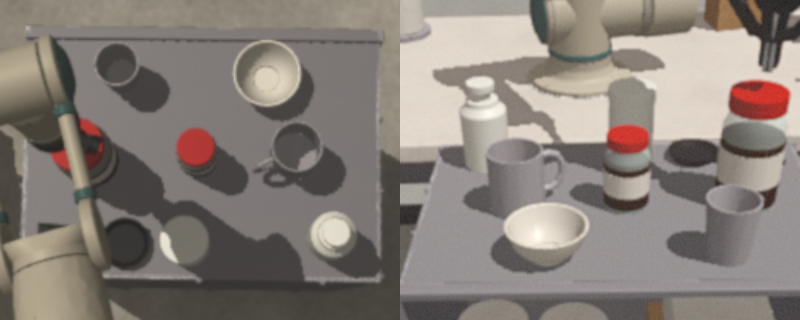

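The picture shows the closed fingertips (right half, about (768,67)) just above the big lid (about (760,92)) with a clear gap and nothing moved. Hold here for 2.5 s.

Emit:
{"fn": "servo_tool", "kwargs": {
  "moves": [
    {"dp": [0, -0.01, 0], "delta_rot": [0, 0, 0], "fingers": 0},
    {"dp": [0, 0, 0], "delta_rot": [0, 0, 0], "fingers": 0},
    {"dp": [0, 0, 0], "delta_rot": [0, 0, 0], "fingers": 0},
    {"dp": [0, 0, 0], "delta_rot": [0, 0, 0], "fingers": 0},
    {"dp": [0, 0, 0], "delta_rot": [0, 0, 0], "fingers": 0}
  ]
}}

```text
clock: 3.2
position: [0.6005, 0.223, 0.2541]
ee_rot: [0.0, 0.192, 0.981, 0.0]
contact_force: [0.1, -0.6, 0.0]
width: -0.0003
gripper_force: 0.0
```

Emit:
{"fn": "servo_tool", "kwargs": {
  "moves": [
    {"dp": [0, 0, 0], "delta_rot": [0, 0, 0], "fingers": 0},
    {"dp": [0, 0, 0], "delta_rot": [0, 0, 0], "fingers": 0},
    {"dp": [0, 0, 0], "delta_rot": [0, 0, 0], "fingers": 0},
    {"dp": [0, 0, 0], "delta_rot": [0, 0, 0], "fingers": 0},
    {"dp": [0, 0, 0], "delta_rot": [0, 0, 0], "fingers": 0}
  ]
}}

```text
clock: 3.7
position: [0.6005, 0.223, 0.254]
ee_rot: [0.0, 0.192, 0.981, 0.0]
contact_force: [0.4, 0.1, -0.1]
width: 0.0003
gripper_force: 0.0
```

Emit:
{"fn": "servo_tool", "kwargs": {
  "moves": [
    {"dp": [0, 0, 0], "delta_rot": [0, 0, 0], "fingers": 0},
    {"dp": [0, 0, 0], "delta_rot": [0, 0, 0], "fingers": 0},
    {"dp": [0, 0, 0], "delta_rot": [0, 0, 0], "fingers": 0},
    {"dp": [0, 0, 0], "delta_rot": [0, 0, 0], "fingers": 0},
    {"dp": [0, 0, 0], "delta_rot": [0, 0, 0], "fingers": 0}
  ]
}}

```text
clock: 4.2
position: [0.6005, 0.223, 0.254]
ee_rot: [0.0, 0.192, 0.981, 0.0]
contact_force: [0.7, 0.7, -0.2]
width: 0.0003
gripper_force: 0.0
```

Emit:
{"fn": "servo_tool", "kwargs": {
  "moves": [
    {"dp": [0, 0, 0], "delta_rot": [0, 0, 0], "fingers": 0},
    {"dp": [0, 0, 0], "delta_rot": [0, 0, 0], "fingers": 0},
    {"dp": [0, 0, 0], "delta_rot": [0, 0, 0], "fingers": 0},
    {"dp": [0, 0, 0], "delta_rot": [0, 0, 0], "fingers": 0},
    {"dp": [0, 0, 0], "delta_rot": [0, 0, 0], "fingers": 0}
  ]
}}

```text
clock: 4.7
position: [0.6005, 0.223, 0.254]
ee_rot: [0.0, 0.192, 0.981, 0.0]
contact_force: [-0.5, -0.3, 0.5]
width: -0.0003
gripper_force: 0.0
```

Emit:
{"fn": "servo_tool", "kwargs": {
  "moves": [
    {"dp": [0, 0, 0], "delta_rot": [0, 0, 0], "fingers": 0},
    {"dp": [0, 0, 0], "delta_rot": [0, 0, 0], "fingers": 0},
    {"dp": [0, 0, 0], "delta_rot": [0, 0, 0], "fingers": 0},
    {"dp": [0, 0, -0.1], "delta_rot": [0, 0, 0], "fingers": 0},
    {"dp": [0, 0, -0.1], "delta_rot": [0, 0, 0], "fingers": 0}
  ]
}}

```text
clock: 5.2
position: [0.6001, 0.2229, 0.2937]
ee_rot: [-0.001, 0.192, 0.981, -0.0]
contact_force: [0.9, -0.7, -0.5]
width: -0.0004
gripper_force: 0.0
```

Emit:
{"fn": "servo_tool", "kwargs": {
  "moves": [
    {"dp": [-0.01, -0.17, 0], "delta_rot": [0, 0, 0], "fingers": 0},
    {"dp": [-0.01, -0.17, 0], "delta_rot": [0, 0, 0], "fingers": 0},
    {"dp": [-0.01, -0.17, 0], "delta_rot": [0, 0, 0], "fingers": 0},
    {"dp": [-0.01, -0.17, 0], "delta_rot": [0, 0, 0], "fingers": 0},
    {"dp": [-0.01, -0.17, 0], "delta_rot": [0, 0, 0], "fingers": 0}
  ]
}}

```text
clock: 5.7
position: [0.545, 0.0606, 0.2941]
ee_rot: [0.0, 0.192, 0.981, 0.0]
contact_force: [1.0, -0.5, 0.3]
width: -0.0002
gripper_force: 0.0
```

Emit:
{"fn": "servo_tool", "kwargs": {
  "moves": [
    {"dp": [-0.01, -0.17, 0], "delta_rot": [0, 0, 0], "fingers": 0},
    {"dp": [-0.01, -0.17, 0], "delta_rot": [0, 0, 0], "fingers": 0},
    {"dp": [-0.01, -0.17, 0], "delta_rot": [0, 0, 0], "fingers": 0},
    {"dp": [-0.01, -0.17, 0], "delta_rot": [0, 0, 0], "fingers": 0},
    {"dp": [-0.01, -0.17, 0], "delta_rot": [0, 0, 0], "fingers": 0}
  ]
}}

```text
clock: 6.2
position: [0.4902, -0.1007, 0.2942]
ee_rot: [0.0, 0.192, 0.981, -0.0]
contact_force: [-0.3, -0.0, 0.2]
width: -0.0002
gripper_force: 0.0
```

Emit:
{"fn": "servo_tool", "kwargs": {
  "moves": [
    {"dp": [0, -0.17, 0], "delta_rot": [0, 0, 0], "fingers": 0},
    {"dp": [0, -0.17, 0], "delta_rot": [0, 0, 0], "fingers": 0},
    {"dp": [0, 0, 0], "delta_rot": [0, 0, 0], "fingers": 0},
    {"dp": [0, 0, 0], "delta_rot": [0, 0, 0], "fingers": 0},
    {"dp": [0, 0, 0], "delta_rot": [0, 0, 0], "fingers": 0}
  ]
}}

```text
clock: 6.7
position: [0.4653, -0.1617, 0.294]
ee_rot: [0.0, 0.192, 0.981, 0.0]
contact_force: [0.5, 0.4, 0.7]
width: 0.0
gripper_force: 0.0
```

Emit:
{"fn": "servo_tool", "kwargs": {
  "moves": [
    {"dp": [0, -0.01, 0.1], "delta_rot": [0, 0, 0], "fingers": 0},
    {"dp": [0, 0, 0.1], "delta_rot": [0, 0, 0], "fingers": 0},
    {"dp": [0, 0, 0.1], "delta_rot": [0, 0, 0], "fingers": 0},
    {"dp": [0, 0, 0.08], "delta_rot": [0, 0, 0], "fingers": 0},
    {"dp": [0, 0, 0], "delta_rot": [0, 0, 0], "fingers": 0}
  ]
}}

```text
clock: 7.2
position: [0.4634, -0.1623, 0.2159]
ee_rot: [-0.002, 0.191, 0.982, 0.001]
contact_force: [0.3, 0.2, 0.5]
width: 0.0002
gripper_force: 0.0
```

Run:
```python
from rig import imaging, readout
import cv2, numpy as np
a=[imaging.get_image(n)[0] for n in("top","scene")]
cv2.imwrite("pics/c2.png",np.hstack([cv2.resize(a[0][215:315,340:465],(400,320)),cv2.resize(a[1][40:140,195:320],(400,320))])[:,:,::-1])
s=readout.get_state(); print(s["position"],s["qpos"],s["contact_force"])
```

```text
[ 0.46484504 -0.16346301  0.2182435 ] [-4.79689893e-01  1.73515597e-01  1.72571171e+00  3.47148733e-04
  1.24237768e+00 -1.66531957e+00] [0.63103179 0.11816295 0.1070899 ]
```

View pics/c2.png

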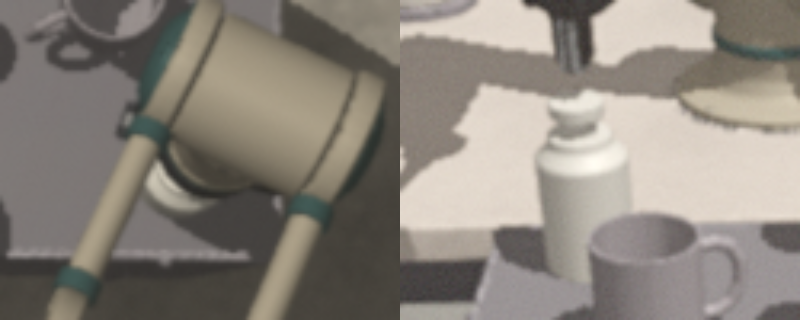

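The fingertips (right half, about (572,70)) stand centred above the raised top (about (576,103)) with a gap of about 20 mm. I'll come down slowly and watch the force.

Emit:
{"fn": "servo_tool", "kwargs": {
  "moves": [
    {"dp": [0, 0, 0.02], "delta_rot": [0, 0, 0], "fingers": 0},
    {"dp": [0, 0, 0.02], "delta_rot": [0, 0, 0], "fingers": 0},
    {"dp": [0, 0, 0.02], "delta_rot": [0, 0, 0], "fingers": 0},
    {"dp": [0, 0, 0.02], "delta_rot": [0, 0, 0], "fingers": 0},
    {"dp": [0, 0, 0.01], "delta_rot": [0, 0, 0], "fingers": 0}
  ]
}}

```text
clock: 7.8
position: [0.4641, -0.1642, 0.1995]
ee_rot: [-0.0, 0.192, 0.981, 0.0]
contact_force: [-0.0, 0.4, 0.3]
width: -0.0002
gripper_force: 0.0
```

Emit:
{"fn": "servo_tool", "kwargs": {
  "moves": [
    {"dp": [0, 0, 0.01], "delta_rot": [0, 0, 0], "fingers": 0},
    {"dp": [0, 0, 0.01], "delta_rot": [0, 0, 0], "fingers": 0},
    {"dp": [0, 0, 0.01], "delta_rot": [0, 0, 0], "fingers": 0},
    {"dp": [0, 0, 0.01], "delta_rot": [0, 0, 0], "fingers": 0},
    {"dp": [0, 0, 0], "delta_rot": [0, 0, 0], "fingers": 0}
  ]
}}

```text
clock: 8.3
position: [0.4644, -0.1643, 0.1919]
ee_rot: [0.0, 0.192, 0.981, -0.0]
contact_force: [0.0, -0.4, 0.8]
width: -0.0002
gripper_force: 0.5
```

Emit:
{"fn": "servo_tool", "kwargs": {
  "moves": [
    {"dp": [0, 0, 0.01], "delta_rot": [0, 0, 0], "fingers": 0},
    {"dp": [0, 0, 0.01], "delta_rot": [0, 0, 0], "fingers": 0}
  ]
}}

```text
clock: 8.5
position: [0.4644, -0.1643, 0.1881]
ee_rot: [0.0, 0.192, 0.981, -0.0]
contact_force: [-0.6, 0.7, 2.0]
width: -0.0001
gripper_force: 1.6
```

Emit:
{"fn": "servo_tool", "kwargs": {
  "moves": [
    {"dp": [0, 0, 0.01], "delta_rot": [0, 0, 0], "fingers": 0},
    {"dp": [0, 0, 0.005], "delta_rot": [0, 0, 0], "fingers": 0}
  ]
}}

```text
clock: 8.7
position: [0.4644, -0.1643, 0.1848]
ee_rot: [0.0, 0.192, 0.981, -0.0]
contact_force: [-1.4, -0.1, 2.6]
width: -0.0001
gripper_force: 1.5
```

In contact at about 3 N and sliding. Continue in 1 mm steps until the stop.

Emit:
{"fn": "servo_tool", "kwargs": {
  "moves": [
    {"dp": [0, 0, 0.005], "delta_rot": [0, 0, 0], "fingers": 0},
    {"dp": [0, 0, 0.005], "delta_rot": [0, 0, 0], "fingers": 0}
  ]
}}

```text
clock: 8.9
position: [0.4644, -0.1643, 0.1829]
ee_rot: [0.0, 0.192, 0.981, -0.0]
contact_force: [-1.0, 0.7, 3.2]
width: -0.0001
gripper_force: 1.5
```

Emit:
{"fn": "servo_tool", "kwargs": {
  "moves": [
    {"dp": [0, 0, 0.005], "delta_rot": [0, 0, 0], "fingers": 0},
    {"dp": [0, 0, 0], "delta_rot": [0, 0, 0], "fingers": 0}
  ]
}}

```text
clock: 9.1
position: [0.4645, -0.1643, 0.1827]
ee_rot: [0.0, 0.192, 0.981, -0.0]
contact_force: [-0.5, 1.0, 7.1]
width: -0.0002
gripper_force: 3.6
```

Emit:
{"fn": "servo_tool", "kwargs": {
  "moves": [
    {"dp": [0, 0, 0.002], "delta_rot": [0, 0, 0], "fingers": 0},
    {"dp": [0, 0, 0], "delta_rot": [0, 0, 0], "fingers": 0}
  ]
}}

```text
clock: 9.3
position: [0.4645, -0.1643, 0.1827]
ee_rot: [0.0, 0.192, 0.981, -0.0]
contact_force: [-1.8, 0.1, 9.5]
width: 0.0001
gripper_force: 4.7
```

Emit:
{"fn": "servo_tool", "kwargs": {
  "moves": [
    {"dp": [0, 0, -0.01], "delta_rot": [0, 0, 0], "fingers": 0},
    {"dp": [0, 0, -0.02], "delta_rot": [0, 0, 0], "fingers": 0},
    {"dp": [0, 0, -0.05], "delta_rot": [0, 0, 0], "fingers": 0},
    {"dp": [0, 0, -0.05], "delta_rot": [0, 0, 0], "fingers": 0},
    {"dp": [0, 0, 0], "delta_rot": [0, 0, 0], "fingers": 0}
  ]
}}

```text
clock: 9.8
position: [0.4655, -0.1648, 0.2094]
ee_rot: [0.002, 0.192, 0.981, -0.0]
contact_force: [-0.4, 0.5, 0.2]
width: -0.0003
gripper_force: 0.0
```

Run:
```python
from rig import imaging, readout
import cv2, numpy as np
a=[imaging.get_image("scene")[0],np.load("scene.npz")["p"]]
cv2.imwrite("pics/c3.png",np.hstack([cv2.resize(x[40:140,195:320],(400,320)) for x in a])[:,:,::-1])
```

```text
(no output)
```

View pics/c3.png

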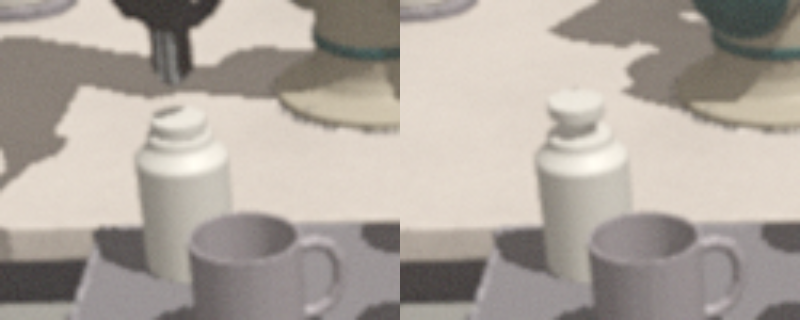

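The left half shows the top now sitting on the collar (about (180,125)), against raised at (576,103) at the start on the right. The canister hasn't moved, and the fingertips are clear above it. The TCP is about 44 mm above the face, so hold here.

Emit:
{"fn": "servo_tool", "kwargs": {
  "moves": [
    {"dp": [0, 0, 0], "delta_rot": [0, 0, 0], "fingers": 0},
    {"dp": [0, 0, 0], "delta_rot": [0, 0, 0], "fingers": 0},
    {"dp": [0, 0, 0], "delta_rot": [0, 0, 0], "fingers": 0},
    {"dp": [0, 0, 0], "delta_rot": [0, 0, 0], "fingers": 0},
    {"dp": [0, 0, 0], "delta_rot": [0, 0, 0], "fingers": 0}
  ]
}}

```text
clock: 10.35
position: [0.4643, -0.1642, 0.2074]
ee_rot: [-0.0, 0.192, 0.981, 0.0]
contact_force: [0.0, 1.0, 0.0]
width: -0.0001
gripper_force: 0.0
```

Emit:
{"fn": "servo_tool", "kwargs": {
  "moves": [
    {"dp": [0, 0, 0], "delta_rot": [0, 0, 0], "fingers": 0},
    {"dp": [0, 0, 0], "delta_rot": [0, 0, 0], "fingers": 0},
    {"dp": [0, 0, 0], "delta_rot": [0, 0, 0], "fingers": 0},
    {"dp": [0, 0, 0], "delta_rot": [0, 0, 0], "fingers": 0},
    {"dp": [0, 0, 0], "delta_rot": [0, 0, 0], "fingers": 0}
  ]
}}

```text
clock: 10.85
position: [0.4643, -0.1643, 0.2076]
ee_rot: [0.0, 0.192, 0.981, 0.0]
contact_force: [-0.2, 0.2, -0.5]
width: 0.0001
gripper_force: 0.0
```

Emit:
{"fn": "servo_tool", "kwargs": {
  "moves": [
    {"dp": [0, 0, 0], "delta_rot": [0, 0, 0], "fingers": 0},
    {"dp": [0, 0, 0], "delta_rot": [0, 0, 0], "fingers": 0},
    {"dp": [0, 0, 0], "delta_rot": [0, 0, 0], "fingers": 0},
    {"dp": [0, 0, 0], "delta_rot": [0, 0, 0], "fingers": 0},
    {"dp": [0, 0, 0], "delta_rot": [0, 0, 0], "fingers": 0}
  ]
}}

```text
clock: 11.35
position: [0.4644, -0.1643, 0.2076]
ee_rot: [0.0, 0.192, 0.981, 0.0]
contact_force: [-0.1, 0.2, 0.8]
width: 0.0004
gripper_force: 0.0
```

Emit:
{"fn": "servo_tool", "kwargs": {
  "moves": [
    {"dp": [0, 0, 0], "delta_rot": [0, 0, 0], "fingers": 0},
    {"dp": [0, 0, 0], "delta_rot": [0, 0, 0], "fingers": 0},
    {"dp": [0, 0, 0], "delta_rot": [0, 0, 0], "fingers": 0},
    {"dp": [0, 0, 0], "delta_rot": [0, 0, 0], "fingers": 0},
    {"dp": [0, 0, 0], "delta_rot": [0, 0, 0], "fingers": 0}
  ]
}}

```text
clock: 11.85
position: [0.4644, -0.1643, 0.2076]
ee_rot: [0.0, 0.192, 0.981, 0.0]
contact_force: [-0.0, 0.6, -0.7]
width: 0.0001
gripper_force: 0.0
```

Emit:
{"fn": "servo_tool", "kwargs": {
  "moves": [
    {"dp": [0, 0, 0], "delta_rot": [0, 0, 0], "fingers": 0},
    {"dp": [0, 0, 0], "delta_rot": [0, 0, 0], "fingers": 0},
    {"dp": [0, 0, -0.1], "delta_rot": [0, 0, 0], "fingers": 0},
    {"dp": [0, 0, -0.1], "delta_rot": [0, 0, 0], "fingers": 0},
    {"dp": [0, 0, -0.1], "delta_rot": [0, 0, 0], "fingers": 0}
  ]
}}

```text
clock: 12.35
position: [0.4642, -0.1642, 0.2681]
ee_rot: [-0.0, 0.192, 0.981, 0.0]
contact_force: [0.5, 0.4, -0.4]
width: -0.0
gripper_force: 0.0
```

Emit:
{"fn": "servo_tool", "kwargs": {
  "moves": [
    {"dp": [0, 0, 0], "delta_rot": [0, 0, 0], "fingers": 0},
    {"dp": [0, 0, 0], "delta_rot": [0, 0, 0], "fingers": 0},
    {"dp": [0, 0, 0], "delta_rot": [0, 0, 0], "fingers": 0}
  ]
}}

```text
clock: 12.65
position: [0.4637, -0.1639, 0.2664]
ee_rot: [-0.001, 0.192, 0.981, 0.0]
contact_force: [-0.0, 0.5, -0.8]
width: 0.0002
gripper_force: 0.0
```

Run:
```python
from rig import manip
print(manip.sign_off())
```

```text
the job is handed in; nothing more can be done
None
```

I pointed at the larger jar's lid for over 2 s, pushed the dispenser top down to its stop (about 9.5 N), pointed at the shut top for over 2 s, and handed the job in at about 12.7 s; no verdict came back.

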